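Clamp a sign panel with a removable crank

ROBOT

A 6-joint arm with a two-finger parallel gripper is mounted at the origin on the work surface. World frame = base frame: x ahead of the robot, y to its left, z up, the work surface at z = 0. Lengths are in mm, angles in rad, forces in N, time in s.
With the tool pointing down it reaches from about 275 to 825 mm from the base axis. Payload 4.9 kg.
Tool frame: the origin (TCP) lies at the very end of the fingers, on their centre line; the grasp point (between the pads) lies 19 mm behind it; z points along the fingers, y is the line along which they close (so a half turn about z gives the same grasp; the last joint's range is limited). The gripper opens to 85 mm and grips with 20 to 120 N. Pads are 22 mm wide; open, the fingers measure 114 mm over their backs; the gripper's body (76 mm by 85 mm) begins 54 mm behind the grasp point. The pads swing forward as they close: fully open they stand 13 mm farther back than shut.
Start: joints at [-1.254, 0.326, -0.193, 1.052, 0, 1.437], TCP at [239.641, -495.066, 231.281] pointing down, gripper open.
Joint ranges: [-2.65, 2.65], [-0.97, 1.79], [-1.3, 1.35], [-1.93, 2.1], [-1.47, 1.37], [-3.14, 3.14]. Speed limits (rad/s): [2.57, 2.57, 3.14, 3.14, 3.14, 3.14].

INTERFACE

Orientations are given as [roll, pitch, yaw] about the fixed x, y, z axes, in that order (R = Rz(yaw) Ry(pitch) Rx(roll)).
In Python, from bench import bot, solve_ik, imaging gives the robot as it stands. Calls block until the motion is done:
- bot.move_ptp(position, orientation): joint-space move of the TCP to a pose.
- bot.movel(position, rot=None, max_speed=150, threshold=None): straight line of the TCP; rot=None keeps the orientation; max_speed is the mean speed in mm/s. With threshold (N) it stops when the force on the tool has changed by that much, and returns True; else False.
- bot.move_j(angles): joint-space move.
- bot.grip(opening, effort=None): opening from 0.0 (shut) to 1.0 (fully open); effort is the grip in N (None keeps the last); returns when the fingers have stopped.
- bot.dwell(seconds).
- solve_ik(position, orientation): joint angles nearest the present ones, or None.
- bot.get_state(): the state.
- imaging.capture(name): name is "scene" or "top" or "wrist"; returns the picture (420x560x3 uint8, blue, green, red); there is no depth.
- imaging.camera_model(name): a dict with "K" (3x3 intrinsics, pixels), "position" and "rotation" of the camera in the world. Camera axes: x right, y up, looking along -z (the intrinsics and any distortion apply to the point x, -y, -z); pixel columns grow to the right and rows downward; lengths in mm; the calibration is good to about 2 mm. A picture is of the moment at which its call begins: read the wrist's pose just before it. camera_model takes no time and is no camera call; for the wrist camera it gives the pose at the moment of the call.
A pose or a line that the arm cannot do raises bot.IKError and nothing moves.
- bot.sign_off(): hands the job in; it is judged then, once.
The state is a dict: "t": time; "qpos": joint angles; "joint_velocities": joint speeds; "effort": joint torques, N m; "tcp_pos": TCP position; "orientation": TCP orientation; "contact_force": force on the tool from outside, world axes, zero at the start; "wrist_torque": the same for the moment, N m; "opening": opening from 0.0 (shut) to 1.0 (fully open); "gripper_force": force on a finger pad.
Only numpy, scipy, OpenCV 4.12 (cv2) and the standard library are available. Lean on these libraries where they do the work, as an engineer would, in place of code of your own. Each camera call takes 0.05 s, during which the arm holds its last target. There are 200 camera calls.

TASK

Fit the loose crank fully home on the clamp's square spindle without forcing it, and wind it clockwise until the red jaw holds the yellow panel snugly against the fence: firm enough that it stays held, but without straining the panel. Then lift the crank straight off and stand it gently back upright on the black mat, leaving the panel clamped and everything else on the bench where it is.

Things in the scene. Friction and masses are not known exactly. Their poses are not given: they have to be found in the camera images.
- spindle_collar (a point): Point on the axis of the clamp's upright square spindle, on top of its dark steel collar (radius 24 mm, 54 mm above the bench, on a blue housing 64 x 64 mm). The steel spindle rises 24 mm from here: 20 mm square, x and y axes square to its flats, the top 4 mm tapered to 14 mm. The axes turn with it. A crank that is home rests its underside on this collar.
- spindle (a joint): Turn of the spindle in rad, growing clockwise seen from above; starts between 0 and 0.5. It turns against a steady dry friction of 0.30 N m and stays where it is left. 1 rad moves the jaw 15 mm towards the fence, so each 10 N of clamping adds 0.15 N m. The panel is pinned after a further 1.3 to 2.5 rad; the fence's place differs each time.
- fixture: The clamp, fixed to the bench: grey base plate 170 (x) x 250 (y) x 12 mm. Origin on the bench under the spindle's axis; the plate reaches from y -50 to +200 mm. Along its +y follow the jaw, the panel and a grey fence (150 x 20 mm, bolted on), all lower than 57 mm above the bench.
- jaw: Red sliding jaw 90 (x) x 20 (y) x 36 mm high with a springy rubber pad as its front (face at y +10 mm, gives 1 mm per 15 N), driven along the clamp's +y by the spindle. Origin: middle of its underside, 12 mm above the bench. 10 to 20 N on the panel is good, above 35 N strains it. Self-holding up to about 20 N once the crank is let go.
- panel: Yellow plastic strip standing on edge on the base plate, 0 to 13 mm in front of the fence: the jaw first pushes it along to the fence, then the force rises. It is 130 (x) x 12 (y) x 36 mm high, 70 g, loose. Origin at the middle of its underside. Not to be handled.
- crank_hub (a point): The loose crank, 0.27 to 0.41 kg: centre of its steel hub, a block 36 x 36 x 40 mm high, axes square to its sides; gripped on the flat sides at -y and +y. A dark arm 16 mm wide, 8 mm thick leaves it along +x, flush with its top, reaching 92 mm from the hub's axis. The crank stands on its hub by itself.
- crank_foot (a point): Centre of the underside of the crank's hub, 20 mm below crank_hub: mouth of a square socket, 21.4 mm wide and 24.5 mm deep, square to the hub's sides. Any quarter turn fits the spindle.
- crank_handle (a point): Centre of the crank's red round grip: upright, 22 mm thick, 52 mm high, free to revolve on its pin, 80 mm out along the crank's +x from the hub's axis. Its centre is 68 mm above the hub's underside, 28 mm above the hub's top.
- mat: Black rubber mat fixed to the bench, 180 (x) x 150 (y) x 4 mm. Origin at the centre of its underside. The crank stands on it at the start and must stand upright on it again, hub on the mat, at the end.
There are look-alikes about, which are no part of the job. There is more than one size of the part that bears crank_hub; the job needs the smallest. There is more than one size of the mat; the job needs the larger.

How it is judged (in metres and radians):
On the way, in this order (a step that is already met when the one before it is completed fails the run):
1. the crank is fully home on the spindle (horizontal distance between crank_foot and spindle_collar below 0.003 m and z of crank_foot in the frame of spindle_collar below 0.004 m and angle between crank_hub's own z axis and vertical below 0.08 rad), for 0.2 s.
2. with the crank on the spindle, the jaw presses the panel against the fence (all of step 1 and contact force between jaw and panel above 8 N), for 0.3 s.
At the end, for the whole second after the job is handed in: The jaw presses the panel with 7 to 35 N and the panel stands upright (within 0.06 rad); the crank, off the spindle, stands upright (within 0.1 rad) and still on the mat, with the centre of its hub over the mat (within 85 mm and 70 mm of the mat's centre along its x and y) (contact force between jaw and panel between 7 and 35 N and angle between panel's own z axis and vertical below 0.06 rad and angle between crank_hub's own z axis and vertical below 0.1 rad and x of crank_hub in the frame of mat between -0.085 and 0.085 m and y of crank_hub in the frame of mat between -0.07 and 0.07 m and z of crank_hub in the frame of mat between 0.018 and 0.03 m and linear speed of crank below 0.02 m/s); the robot touches nothing.
It fails at once if the panel is strained: the jaw presses it with more than 35 N (contact force between jaw and panel above 35 N).
It fails at once if the crank is forced: more than 40 N between it and the spindle while it is not home (contact force between crank and spindle above 40 N and z of crank_foot in the frame of spindle_collar above 0.006 m).
It fails at once if the crank is dropped or slammed on the mat (more than 80 N) (contact force between crank and mat above 80 N).
It fails at once if the jaw or the panel is pushed by hand instead of by the crank (contact force between the fingers and jaw above 5 N or contact force between the fingers and panel above 5 N).
It fails at once if another thing on the bench is moved by more than 30 mm (distance of any of tape_roll, wood_block, wood_block2, glue, driver, pin_cup, try_square from where it was at the start of the episode above 0.03 m).
It also fails if it takes over 72 s, if anything falls off the work surface, if the arm or the gripper's body presses on something with over 40 N, if the wrist force passes 120 N, or if a joint passes its speed limit or range.

## Working session

There is one attempt and no reset: what is moved stays moved. The work goes in short steps, each a Python script; the robot and the scene stay as the last script left them, time stands still between calls to the robot, and variables do not carry over. Pictures are saved under pics/ and viewed, at most 10 in all, crops included, and the job is handed in when it is done.

```bash
ls; mkdir -p pics
python3 - <<'E'
from bench import bot, imaging
import cv2, numpy as np
for n in("scene","top"):
    m=imaging.camera_model(n); print(n,{k:np.round(np.array(v),3).tolist() if not isinstance(v,str) else v for k,v in m.items()})
    im=imaging.capture(n); cv2.imwrite(f"pics/{n}0.png",im)
s=bot.get_state(); print(s)
E
```

```text
pics
scene {'K': [[396.169, 0.0, 269.142], [0.0, 396.169, 208.978], [0.0, 0.0, 1.0]], 'position': [1357.394, -245.594, 753.435], 'rotation': [0.929, -0.003, 1.47]}
top {'K': [[394.79, 0.0, 276.23], [0.0, 394.79, 212.953], [0.0, 0.0, 1.0]], 'position': [373.472, -128.442, 1020.29], 'rotation': [0.105, 0.009, -1.581]}
{'t': 0.1, 'qpos': array([-1.25421566e+00,  3.26867316e-01, -1.93491641e-01,  1.05200938e+00,
       -2.39604693e-05,  1.43659850e+00]), 'joint_velocities': array([-0.0001983 , -0.00150811,  0.00187485,  0.00010776, -0.00057659,
       -0.00112953]), 'effort': array([ 1.25401588e-03, -4.44240117e+01,  2.63037515e+01,  7.90151185e-03,
       -1.39430490e-04,  7.59031195e-06]), 'tcp_pos': array([ 239.45484343, -494.54910889,  230.57853302]), 'orientation': array([-3.14003157e+00, -1.86582591e-04,  4.50778369e-01]), 'contact_force': array([-0.3979825 , -0.01674068, -0.09480346]), 'wrist_torque': array([ 0.03290107, -0.02834661,  0.02228027]), 'gripper_force': 0.0, 'opening': 0.9999713827397892}
```

View pics/scene0.png

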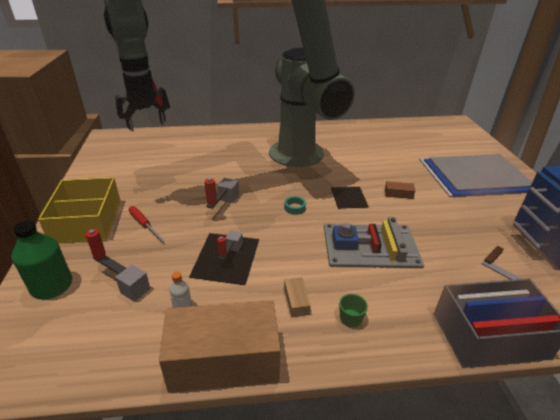

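View pics/top0.png

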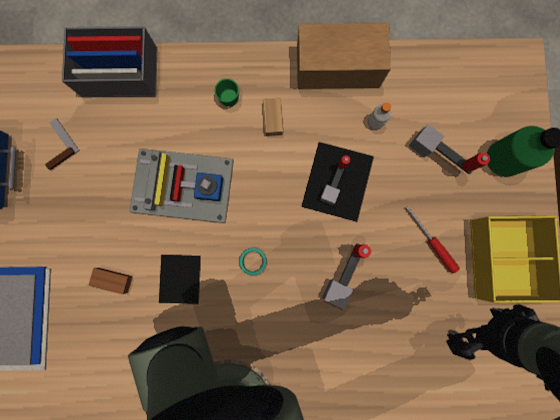

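The scene picture and the top view agree. In the top view, three things could be taken for the crank: hub at (331,193) on the big mat, hub at (338,293) on bare bench and larger, and hub at (428,138), also larger. I choose the one on the big mat, whose centre is at about (338,182); the small mat is at (180,279). The clamp is at (182,185), with its spindle at (208,184).

```bash
cat > h.py <<'E'
from bench import bot, solve_ik, imaging
import cv2, numpy as np
from scipy.spatial.transform import Rotation as Ro
def ray(m,px):
    R=np.array(m["rotation"],float); R=Ro.from_euler('xyz',R).as_matrix() if R.size==3 else R
    px=np.atleast_2d(px).astype(float); K=np.array(m["K"])
    d=np.c_[(px[:,0]-K[0,2])/K[0,0],-(px[:,1]-K[1,2])/K[1,1],-np.ones(len(px))]@R.T
    return np.array(m["position"],float),d
def plane(m,px,z):
    p,d=ray(m,px); return p+d*((z-p[2])/d[:,2])[:,None]
def rects(im,lo,hi,amin=60,roi=None):
    k=cv2.inRange(cv2.cvtColor(im,cv2.COLOR_BGR2HSV),np.array(lo),np.array(hi))
    if roi: z=np.zeros_like(k); x0,y0,x1,y1=roi; z[y0:y1,x0:x1]=k[y0:y1,x0:x1]; k=z
    cs=cv2.findContours(k,cv2.RETR_EXTERNAL,cv2.CHAIN_APPROX_NONE)[0]
    return [c for c in sorted(cs,key=cv2.contourArea,reverse=True) if cv2.contourArea(c)>=amin]
def quad(m,c,z):
    """min-area rect of a contour projected on plane z: centre, size, angle(rad)"""
    w=plane(m,c.reshape(-1,2)+0.0,z)[:,:2].astype(np.float32)
    (cx,cy),s,a=cv2.minAreaRect(w); return np.array([cx,cy]),s,np.radians(a)
E
python3 - <<'E'
from h import *
m=imaging.camera_model("top"); im=cv2.imread("pics/top0.png")
for n,px,z in [("hub1",(331,193),44),("hub1grip",(346,160),98),("hub2",(338,293),44),("hub3",(428,138),44),("spindle",(208,184),78),("mat",(338,182),4),("matsm",(180,279),4)]:
    print(n,plane(m,px,z).round(0))
def hsv(p): return cv2.cvtColor(im,cv2.COLOR_BGR2HSV)[p[1],p[0]]
for p in [(331,193),(340,205),(208,184),(213,185),(205,192),(355,195),(346,160)]: print(p,hsv(p))
c=rects(im,(0,0,0),(180,255,45),200,(295,135,380,225)); 
for q in c[:2]: print("mat",quad(m,q,4))
c=rects(im,(0,0,0),(180,255,45),200,(150,245,210,310))
for q in c[:2]: print("matsm",quad(m,q,4))
print({k:np.round(np.array(v),3).tolist() for k,v in imaging.camera_model("wrist").items()})
E
```

```text
hub1 [[ 525. -258.   44.]]
hub1grip [[ 596. -289.   98.]]
hub2 [[ 279. -269.   44.]]
hub3 [[ 663. -507.   44.]]
spindle [[546.  43.  78.]]
mat [[ 560. -282.    4.]]
matsm [[314. 126.   4.]]
(331, 193) [  0  15 151]
(340, 205) [ 0  0 20]
(208, 184) [  4  16 125]
(213, 185) [38 16 64]
(205, 192) [30  4 67]
(355, 195) [ 0 19 27]
(346, 160) [120   4 117]
mat (array([ 562.96881104, -280.04849243]), (146.85931396484375, 176.96192932128906), np.float64(1.2957256083355553))
matsm (array([315.03457642, 128.24545288]), (99.62374877929688, 120.55679321289062), np.float64(1.545614940265707))
{'K': [[319.202, 0.0, 281.698], [0.0, 319.202, 208.09], [0.0, 0.0, 1.0]], 'position': [298.696, -464.855, 373.297], 'rotation': [-0.263, 0.002, -1.119]}
```

Run:
```python
from h import *
for p in [(525,-258,200),(546,43,200)]:
    print(p,[(round(y,2),None if (q:=solve_ik(list(p),[np.pi,0,y])) is None else np.round(q,2).tolist()) for y in (-3.1,-2.4,-1.6,-.8,0,.8,1.6,2.4)])
bot.move_ptp([525,-258,200],[np.pi,0,-0.41])
m=imaging.camera_model("wrist"); im=imaging.capture("wrist"); cv2.imwrite("pics/w1.png",im); np.save("w1.npy",m,allow_pickle=True)
bot.move_ptp([546,43,220],[np.pi,0,0.0])
m=imaging.camera_model("wrist"); im2=imaging.capture("wrist"); np.save("w2.npy",m,allow_pickle=True)
cv2.imwrite("pics/w2.png",im2)
cv2.imwrite("pics/w12.png",cv2.resize(np.vstack([im,im2]),(800,600)) if 0 else cv2.resize(np.hstack([im,im2]),(800,300)))
```

```text
(525, -258, 200) [(-3.1, [-0.58, 0.41, -0.15, 1.01, 0.0, -0.62]), (-2.4, [-0.58, 0.41, -0.15, 1.01, 0.0, -1.32]), (-1.6, [-0.58, 0.41, -0.15, 1.01, 0.0, -2.12]), (-0.8, [-0.58, 0.41, -0.15, 1.01, 0.0, -2.92]), (0, [-0.58, 0.41, -0.15, 1.01, 0.0, 2.56]), (0.8, [-0.58, 0.41, -0.15, 1.01, 0.0, 1.76]), (1.6, [-0.58, 0.41, -0.15, 1.01, 0.0, 0.96]), (2.4, [-0.58, 0.41, -0.15, 1.01, 0.0, 0.16])]
(546, 43, 200) [(-3.1, [-0.06, 0.34, -0.25, 0.98, 0.0, -0.1]), (-2.4, [-0.06, 0.34, -0.25, 0.98, 0.0, -0.8]), (-1.6, [-0.06, 0.34, -0.25, 0.98, 0.0, -1.6]), (-0.8, [-0.06, 0.34, -0.25, 0.98, 0.0, -2.4]), (0, [-0.06, 0.34, -0.25, 0.98, 0.0, 3.09]), (0.8, [-0.06, 0.34, -0.25, 0.98, 0.0, 2.29]), (1.6, [-0.06, 0.34, -0.25, 0.98, 0.0, 1.49]), (2.4, [-0.06, 0.34, -0.25, 0.98, 0.0, 0.69])]
```

View pics/w12.png

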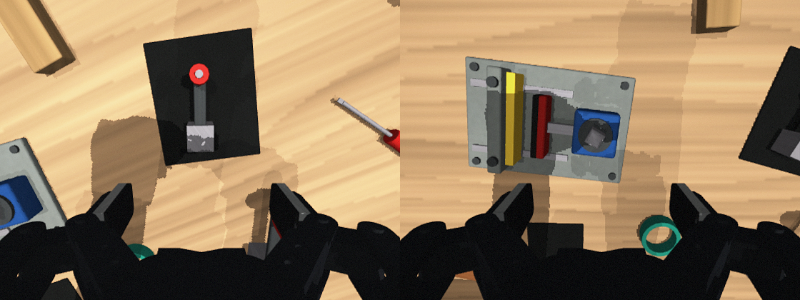

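Left half (crane over the mat): the chosen crank's hub is at crop (200,137), full-frame px (280,192), and its red grip is at (280,103). It stands on the big mat and is the smallest crank. Right half: the spindle is at full-frame px about (276,186) inside the blue housing. Next I take one close crop of both.

Run:
```python
from h import *
a=cv2.imread("pics/w1.png")[80:230,205:355]; b=cv2.imread("pics/w2.png")[130:230,225:325]
cv2.imwrite("pics/c1.png",np.hstack([cv2.resize(a,(400,400),interpolation=cv2.INTER_NEAREST),cv2.resize(b,(400,400),interpolation=cv2.INTER_NEAREST)]))
```

```text
(no output)
```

View pics/c1.png

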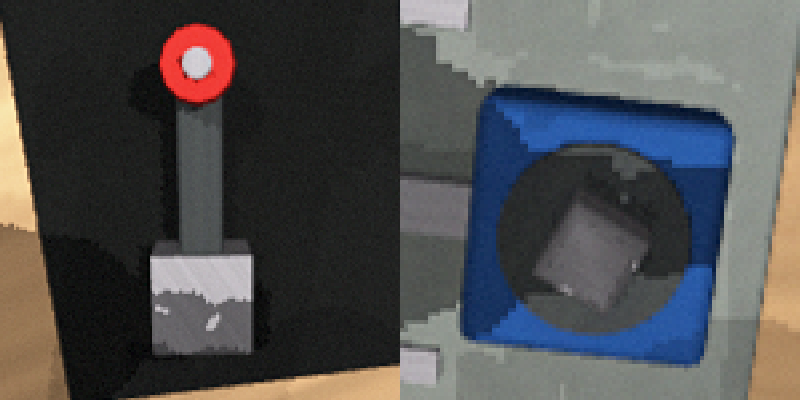

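The left crop shows the chosen crank: hub top corners at crop (151,255), (253,255), (252,355), (152,355), and grip end at (197,63). The right crop shows the round collar, centre about (594,238) and radius 97, with the square spindle top corners at about (582,205), (648,240), (610,308), (535,270).

Run:
```python
from h import *
m1=np.load("w1.npy",allow_pickle=True).item(); m2=np.load("w2.npy",allow_pickle=True).item()
mt=imaging.camera_model("top")
s=150/400; H=np.array([(151,255),(253,255),(252.5,355),(152,355)])*s+[205,80]-.5
w=plane(m1,H,44); print("hub",w.mean(0).round(1),"sides",np.linalg.norm(np.diff(w[[0,1,2,3,0]],axis=0),axis=1).round(1))
e=(w[0]+w[1]-w[2]-w[3]); print("yaw",np.arctan2(e[1],e[0]))
g=plane(m1,np.array([(197,63)])*s+[205,80]-.5,44+54)[0]; print("grip",g.round(1), "yaw",np.arctan2(*(g-w.mean(0))[[1,0]]),np.linalg.norm((g-w.mean(0))[:2]))
s=.25; o=np.array([225,130])-.5
print("collar",plane(m2,np.array([(194,238)])*s+o,54).round(1),"sz",plane(m2,np.array([(97,238),(291,238),(194,143),(194,333)])*s+o,54).round(1).tolist())
S=plane(m2,np.array([(182,205),(248,240),(210,308),(135,270)])*s+o,77)
print("spindle",S.mean(0).round(1),[ (round(float(np.linalg.norm(d)),1),round(float(np.arctan2(d[1],d[0])%(np.pi/2)),3)) for d in np.diff(S[[0,1,2,3,0]],axis=0)[:,:2]])
# blue housing + plate yaw from wrist2
im=cv2.imread("pics/w2.png")
c=rects(im,(100,120,40),(130,255,255),200)[0]; print("housing",quad(m2,c,50))
c=rects(im,(22,150,80),(35,255,255),100)[0]; print("panel",quad(m2,c,48))
```

```text
hub [ 524.2 -255.7   44. ] sides [36.1 36.8 36.7 36.8]
yaw -0.40840977607729106
grip [ 598.1 -286.6   98. ] yaw -0.3962271244959418 80.0664649067519
collar [[548.2  51.7  54. ]] sz [[548.3, 75.6, 54.0], [548.2, 27.8, 54.0], [571.6, 51.5, 54.0], [523.9, 51.9, 54.0]]
spindle [548.8  51.2  77. ] [(17.0, 1.075), (18.3, 1.072), (19.4, 1.086), (18.6, 0.943)]
housing (array([549.58026123,  51.54702759]), (62.55146026611328, 65.19448852539062), np.float64(1.4489202216168373))
panel (array([566.20788574, 164.55444336]), (22.99543571472168, 130.17724609375), np.float64(1.4492071772242934))
```

All the sizes check out: hub 36 mm, grip reach 80 mm, collar 48 mm across, spindle turned 0.38 rad. Now the grasp.

Run:
```python
from h import *
P=np.pi; y=-0.404+P
bot.grip(1.0,90)
bot.move_ptp([524.2,-255.7,150],[P,0,y])
print(bot.movel([524.2,-255.7,11],max_speed=90,threshold=12), bot.get_state()["tcp_pos"])
bot.grip(0.0,90); s=bot.get_state(); print(s["opening"],s["gripper_force"],s["contact_force"],s["tcp_pos"])
p=s["tcp_pos"]
bot.movel([p[0],p[1],135],max_speed=90); s=bot.get_state(); print(s["t"],s["opening"],s["gripper_force"],s["contact_force"].round(2),s["wrist_torque"].round(3),s["tcp_pos"],s["orientation"],s["qpos"].round(2))
cv2.imwrite("pics/s2.png",imaging.capture("scene")[130:330,150:350]);cv2.imwrite("pics/w3.png",imaging.capture("wrist"))
a=cv2.resize(cv2.imread("pics/s2.png"),(400,300));b=cv2.resize(cv2.imread("pics/w3.png"),(400,300));cv2.imwrite("pics/c3.png",np.hstack([a,b]))
```

```text
False [ 524.6348854  -255.94543293   11.58582555]
0.4063227270748562 90.6703297700733 [0.35394807 0.24075913 4.2320423 ] [ 524.50056662 -255.97841788   11.48703579]
9.4417 0.4065064036488577 89.9838966038078 [-0.51  0.53 -4.36] [-0.014  0.08  -0.012] [ 524.07341118 -255.71069699  134.29171255] [ 3.14134954e+00 -1.27566669e-03  2.73757379e+00] [-0.58  0.47 -0.24  0.86  0.   -0.18]
```

View pics/c3.png

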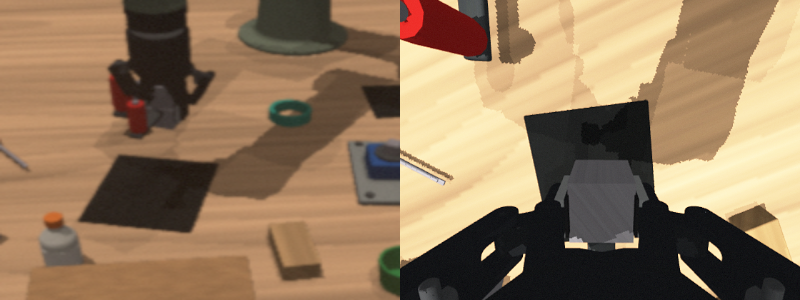

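The crank is gripped and clear of the mat: the hub sits between the pads in the wrist view at (600,205), and the mat is empty. Next is the fit.

Run:
```python
from h import *
P=np.pi; X,Y=548.4,51.5; y=1.07-P
bot.move_ptp([X,Y,135],[P,0,y])
bot.movel([X,Y,92],max_speed=60); bot.dwell(.2); s=bot.get_state(); print(s["t"],s["tcp_pos"],s["qpos"].round(2),s["contact_force"].round(2))
hit=bot.movel([X,Y,61.5],max_speed=14,threshold=7)
s=bot.get_state(); print(hit,s["t"],s["tcp_pos"].round(2),s["contact_force"].round(2),s["wrist_torque"].round(3),s["orientation"])
```

```text
11.7833 [548.77199735  51.51644245  92.46726271] [-0.04  0.46 -0.38  0.73 -0.   -1.11] [-0.52  0.17 -4.21]
True 12.7917 [548.09  50.53  81.14] [-0.3  -0.91  2.76] [-0.297 -0.066  0.042] [-3.14098672e+00 -2.63618858e-03 -2.07197228e+00]
```

The socket touched on the taper with the hub slightly too far to +y (force and moment agree). I back off a little, shift along the reaction force, and retry gently.

```bash
cat > fit.py <<'E'
from h import *
P=np.pi
def fit(X,Y,y,n=6,zt=61.5):
    for i in range(n):
        bot.movel([X,Y,86],[P,0,y],max_speed=25); bot.dwell(.15); b=bot.get_state()
        hit=bot.movel([X,Y,zt],max_speed=16,threshold=8)
        s=bot.get_state(); d=s["contact_force"]-b["contact_force"]; t=s["wrist_torque"]-b["wrist_torque"]
        print(hit,round(s["t"],1),"cmd",round(X,2),round(Y,2),round(y,3),"tcp",s["tcp_pos"].round(2),"b",b["tcp_pos"].round(2),"dF",d.round(1),"dT",t.round(3),flush=True)
        if s["tcp_pos"][2]<66: return X,Y,y
        f=d[:2]; k=np.hypot(*f)
        if k>.4: X,Y=np.array([X,Y])+f/k*0.6
E
python3 -c "
from fit import *
fit(548.3,50.8,1.07-P,3)"
```

```text
True 13.9 cmd 548.3 50.8 -2.072 tcp [548.21  50.39  80.92] b [547.97  50.85  85.68] dF [ 1.4 -0.9  5.9] dT [ 0.012 -0.037 -0.061]
True 15.1 cmd 548.8 50.47 -2.072 tcp [548.53  50.34  81.35] b [548.44  50.52  85.67] dF [-0.3  0.3  9.1] dT [-0.082  0.028 -0.051]
True 16.2 cmd 548.39 50.91 -2.072 tcp [548.31  50.43  81.06] b [548.05  50.94  85.65] dF [0.9 0.8 7. ] dT [-0.011 -0.018 -0.005]
```

Lateral forces are now balanced, and the remaining moment is clockwise, so the yaw is slightly off. I try small yaw changes.

```bash
python3 -c "
from fit import *
for dy in (-.04,-.08,.04):
    if fit(548.5,50.6,1.07-P+dy,1): break"
```

```text
True 17.4 cmd 548.5 50.6 -2.112 tcp [547.64  50.3   80.35] b [548.14  50.62  85.66] dF [-0.6 -0.6 -0.1] dT [-0.02   0.101 -0.041]
True 18.5 cmd 548.5 50.6 -2.152 tcp [548.36  50.35  81.02] b [548.34  50.63  85.85] dF [ 1.3 -2.   6.5] dT [-0.048 -0.171  0.082]
True 19.7 cmd 548.5 50.6 -2.032 tcp [548.26  50.33  81.32] b [548.06  50.61  85.55] dF [0.1 0.5 8.9] dT [-0.104  0.101  0.007]
```

```bash
cat > adm.py <<'E'
from h import *
P=np.pi
def adm(X,Y,y,z0=86,zend=61.0,n=40,kx=.12,ky=.25,step=1.0,fmax=14):
    bot.movel([X,Y,z0],[P,0,y],max_speed=25); bot.dwell(.15); b=bot.get_state(); z=82.5
    bot.movel([X,Y,z],max_speed=25)
    for i in range(n):
        bot.movel([X,Y,z],[P,0,y],max_speed=12); s=bot.get_state()
        d=s["contact_force"]-b["contact_force"]; t=s["wrist_torque"]-b["wrist_torque"]
        print(round(s["t"],1),"cmd",round(X,2),round(Y,2),round(z,1),round(y,3),"tcp",s["tcp_pos"].round(2),"dF",d.round(1),"dT",t.round(3),flush=True)
        if s["tcp_pos"][2]<zend+1.5 and d[2]>4: break
        X+=np.clip(kx*d[0],-.4,.4); Y+=np.clip(kx*d[1],-.4,.4); y+=np.clip(ky*t[2],-.02,.02)
        z+= -step if d[2]<fmax*.6 else (0 if d[2]<fmax else .6)
        if z<zend: break
    return X,Y,y
E
python3 -c "
from adm import *
print(adm(548.3,50.6,1.035-P,n=14))"
```

```text
20.8 cmd 548.3 50.6 82.5 -2.107 tcp [548.35  50.62  82.56] dF [0.4 0.  0.6] dT [ 0.06  -0.067 -0.03 ]
21.0 cmd 548.35 50.6 81.5 -2.114 tcp [548.41  50.42  81.6 ] dF [ 0.1 -0.8  1.3] dT [-0.153  0.073 -0.034]
21.3 cmd 548.36 50.51 80.5 -2.123 tcp [548.05  50.31  80.32] dF [-0.9 -1.1  1.2] dT [-0.282  0.15  -0.031]
21.5 cmd 548.24 50.37 79.5 -2.13 tcp [547.94  50.3   79.16] dF [-0.1 -1.8 -0.1] dT [-0.28   0.131  0.008]
21.8 cmd 548.23 50.16 78.5 -2.128 tcp [548.06  50.21  78.28] dF [-1.9 -0.6 -0. ] dT [-0.209  0.116  0.043]
22.0 cmd 548.01 50.09 77.5 -2.118 tcp [548.04  50.17  77.42] dF [-0.5 -0.4 -1. ] dT [-0.114  0.058 -0.021]
22.3 cmd 547.96 50.04 76.5 -2.123 tcp [548.04  50.18  76.46] dF [-0.5  0.3 -0.3] dT [ 0.022  0.058 -0.012]
22.5 cmd 547.89 50.08 75.5 -2.126 tcp [548.03  50.18  75.48] dF [-0.   0.5  1. ] dT [ 0.036 -0.006 -0.06 ]
22.8 cmd 547.89 50.14 74.5 -2.141 tcp [547.85  50.13  74.4 ] dF [-0.8  0.4 -0.5] dT [-0.059  0.038 -0.078]
23.0 cmd 547.8 50.18 73.5 -2.16 tcp [547.63  50.11  73.38] dF [ 0.3 -0.2 -1. ] dT [-0.116  0.158 -0.068]
23.3 cmd 547.83 50.15 72.5 -2.177 tcp [547.42  50.1   72.32] dF [-1.6 -0.9  1.3] dT [-0.145  0.339 -0.018]
23.5 cmd 547.64 50.05 71.5 -2.182 tcp [547.41  50.05  71.37] dF [-2.9 -0.4  0.9] dT [-0.032  0.365 -0.031]
23.8 cmd 547.29 50.0 70.5 -2.19 tcp [547.28  50.04  70.39] dF [-1.  -0.5  1.6] dT [-0.071  0.259  0.055]
24.0 cmd 547.17 49.94 69.5 -2.176 tcp [547.43  50.    69.47] dF [-1.   0.7  1. ] dT [ 0.007  0.079 -0.042]
(np.float64(547.0519200106562), np.float64(50.02421771970142), np.float64(-2.1863337580315165))
```

The socket is going on smoothly, so I continue down until it seats.

Run:
```python
from h import *
P=np.pi
X,Y,y,z=547.3,50.0,-2.165,69.0
b=np.array([-.5,.1,-4.2])
while z>59:
    z-=1.0
    bot.movel([X,Y,z],[P,0,y],max_speed=15); s=bot.get_state(); d=s["contact_force"]-b
    print(round(s["t"],1),round(X,2),round(Y,2),z,s["tcp_pos"].round(2),d.round(1),s["wrist_torque"].round(3),flush=True)
    if d[2]>7: break
    X+=np.clip(.12*d[0],-.3,.3); Y+=np.clip(.12*d[1],-.3,.3)
```

```text
24.3 547.3 50.0 68.0 [547.55  50.06  67.94] [ 0.1 -0.4 -0. ] [-0.057  0.11   0.015]
24.5 547.31 49.96 67.0 [547.47  49.97  66.98] [0.6 0.6 0.4] [-0.016  0.045 -0.011]
24.8 547.38 50.03 66.0 [547.48  50.02  65.96] [0.4 0.7 0.4] [ 0.004  0.046 -0.009]
25.0 547.43 50.11 65.0 [547.47  50.06  64.95] [-0.8 -0.4  0.3] [-0.066  0.046 -0.014]
25.3 547.34 50.06 64.0 [547.4   50.06  63.97] [0.6 0.  0.8] [-0.073  0.039  0.026]
25.5 547.41 50.06 63.0 [547.44  50.08  62.93] [ 0.6 -0.3  0.4] [-0.053  0.09   0.022]
25.8 547.48 50.03 62.0 [547.5   50.03  61.93] [0.9 0.3 0.1] [-0.036  0.029  0.012]
26.0 547.59 50.06 61.0 [547.59  50.06  61.46] [-2.3 -0.9  6.8] [-0.082  0.611  0.021]
26.3 547.31 49.95 60.0 [547.57  50.06  61.39] [-4.7  0.7 15.5] [0.087 1.095 0.051]
```

It is home: TCP 61.4, which matches the predicted 61.5. I now wind clockwise in steps, following the side forces and watching the moment.

```bash
cat > wind.py <<'E'
from h import *
import sys,json
P=np.pi; b=np.array([-.5,.1,-4.2])
def wind(st,step,total,stop,k=.1):
    X,Y,y=st; y0=y; T=[]
    while y>y0-total+1e-6:
        y-=step
        bot.movel([X,Y,61.2],[P,0,(y+P)%(2*P)-P],max_speed=150); s=bot.get_state(); d=s["contact_force"]-b; t=s["wrist_torque"][2]; T.append(t)
        print(round(s["t"],2),round(X,2),round(Y,2),round(y,3),"q6",s["qpos"][5].round(3),s["tcp_pos"].round(2),d.round(1),s["wrist_torque"].round(3),flush=True)
        if t>stop: break
        X+=np.clip(k*d[0],-.3,.3); Y+=np.clip(k*d[1],-.3,.3)
    json.dump([X,Y,y],open("st.json","w")); return X,Y,y
E
python3 -c "
from wind import *
wind((547.5,50.05,-2.165),.1,1.2,.45)"
```

```text
26.51 547.5 50.05 -2.265 q6 -0.922 [547.12  50.    61.44] [-3.9 -0.5  9.1] [-0.035  0.89  -0.035]
26.76 547.2 50.0 -2.365 q6 -0.823 [547.03  50.04  61.41] [-4.5  0.   9.8] [-0.025  0.86  -0.068]
27.01 546.9 50.0 -2.465 q6 -0.725 [547.01  50.1   61.45] [-3.9  0.1  9.7] [ 0.031  0.818 -0.073]
27.26 546.6 50.02 -2.565 q6 -0.625 [546.99  50.1   61.44] [-2.5  1.  10.3] [ 0.132  0.664 -0.028]
27.51 546.35 50.11 -2.665 q6 -0.525 [546.92  50.18  61.43] [-1.6  0.8  8.3] [ 0.078  0.452 -0.008]
27.76 546.18 50.2 -2.765 q6 -0.424 [546.9   50.22  61.45] [-0.3  0.1  8.9] [ 0.051  0.241 -0.035]
28.01 546.15 50.21 -2.865 q6 -0.324 [546.82  50.27  61.43] [ 0.9  0.6 10. ] [ 0.196  0.152 -0.089]
28.26 546.24 50.27 -2.965 q6 -0.223 [546.83  50.33  61.43] [-1.  -0.1  9.3] [ 0.186  0.094 -0.067]
28.51 546.15 50.26 -3.065 q6 -0.124 [546.82  50.4   61.43] [1.1 1.9 9.4] [ 0.266 -0.104 -0.058]
28.76 546.26 50.45 -3.165 q6 -0.023 [546.82  50.44  61.45] [0.7 0.5 9.4] [ 0.177  0.01  -0.043]
29.01 546.33 50.5 -3.265 q6 0.077 [546.84  50.51  61.45] [1.3 0.6 9.8] [ 0.195 -0.052 -0.047]
29.26 546.46 50.56 -3.365 q6 0.177 [546.8   50.54  61.41] [ 0.9  0.8 10.3] [ 0.174  0.03  -0.059]
```

The moment never rises towards 0.3, so I check whether the spindle is really turning.

Run:
```python
from h import *
t=imaging.capture("top")[130:240,110:260]; w=imaging.capture("wrist"); s=imaging.capture("scene")[190:290,300:440]
cv2.imwrite("pics/c4.png",np.vstack([np.hstack([cv2.resize(t,(400,293),interpolation=cv2.INTER_CUBIC),cv2.resize(s,(400,293),interpolation=cv2.INTER_CUBIC)]),cv2.resize(w,(800,300))]))
print(bot.get_state()["effort"],bot.get_state()["opening"])
```

```text
[ -0.42690167 -44.4651103   19.11509514  -0.10211546  -0.25399039
  -0.06815191] 0.40825181836531577
```

View pics/c4.png

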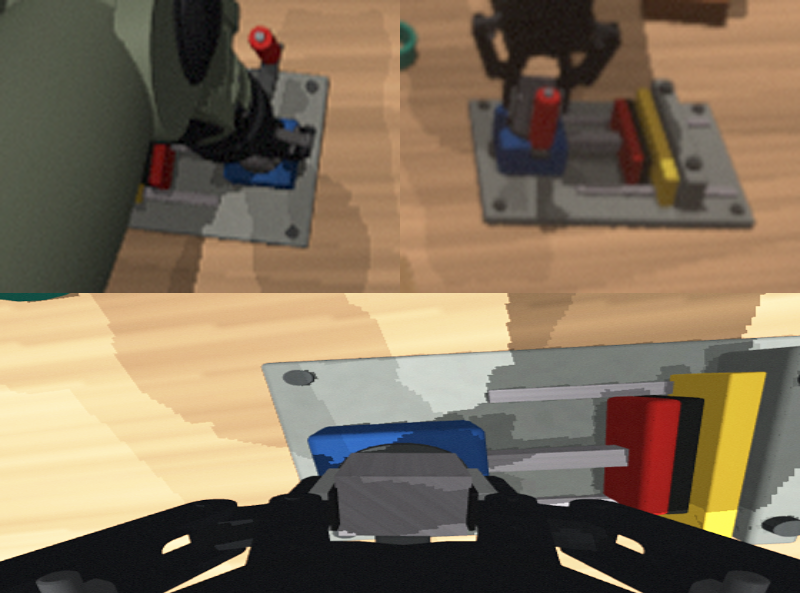

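The crank and spindle have turned: in the scene crop the jaw is close to the panel (625,140 against 655,145) and the handle has swung round. The moment reading at rest simply relaxes. I try small steps to see how it behaves.

Run:
```python
from h import *
q=bot.get_state()["qpos"].copy(); P=np.pi
def rd(l):
    s=bot.get_state(); print(l,round(s["t"],2),"q6",s["qpos"][5].round(4),"T",s["wrist_torque"].round(3),"e6",s["effort"][5].round(3),"v",s["joint_velocities"][5].round(3),s["contact_force"].round(1),flush=True)
rd("0")
c=q[5]
for d in (.03,.03,-.03,-.03,.06): 
    c+=d; q[5]=c; bot.move_j(q); rd(d); 
bot.dwell(.3); rd("dwell")
```

```text
0 29.41 q6 0.1771 T [ 0.134  0.061 -0.079] e6 -0.068 v -0.001 [-0.8  1.3  6.1]
0.03 29.66 q6 0.2041 T [0.151 0.149 0.2  ] e6 0.21 v 0.009 [-0.1  0.4  4.7]
0.03 29.91 q6 0.2355 T [0.238 0.153 0.1  ] e6 0.129 v 0.004 [-0.6  0.4  4.9]
-0.03 30.16 q6 0.207 T [0.109 0.058 0.09 ] e6 0.039 v 0.005 [-0.4  0.8  5.6]
-0.03 30.41 q6 0.1777 T [0.068 0.019 0.074] e6 0.045 v 0.0 [-0.1 -1.   4.4]
0.06 30.66 q6 0.2364 T [ 0.121  0.051 -0.049] e6 0.002 v -0.006 [-1.   1.6  4.7]
dwell 30.96 q6 0.2367 T [0.186 0.067 0.047] e6 0.025 v -0.0 [-0.9  0.1  4.3]
```

```bash
cat > tiny.py <<'E'
from h import *
def tiny(n,d,stop=9.):
    q=bot.get_state()["qpos"].copy(); c=q[5]; out=[]
    for i in range(n):
        c+=d; q[5]=c; bot.move_j(q); s=bot.get_state(); out.append(s["wrist_torque"][2])
        print(round(s["t"],2),"q6",s["qpos"][5].round(3),"lag",round(c-s["qpos"][5],4),"T",s["wrist_torque"].round(2),"e6",s["effort"][5].round(3),s["contact_force"].round(1),flush=True)
        if len(out)>1 and np.mean(out[-2:])>stop: break
E
python3 -c "
from tiny import *
tiny(8,.02)"
```

```text
31.21 q6 0.256 lag 0.0004 T [0.11 0.06 0.11] e6 0.144 [0.8 1.4 4.8]
31.46 q6 0.276 lag 0.0003 T [0.13 0.07 0.11] e6 0.142 [0.1 1.4 4.2]
31.71 q6 0.296 lag 0.0003 T [0.19 0.04 0.15] e6 0.142 [-0.1  0.4  4.3]
31.96 q6 0.316 lag 0.0003 T [0.21 0.   0.15] e6 0.143 [0.7 0.7 4.2]
32.21 q6 0.336 lag 0.0003 T [0.28 0.05 0.11] e6 0.144 [0.2 0.6 4.3]
32.46 q6 0.356 lag 0.0003 T [0.27 0.03 0.12] e6 0.145 [-0.2  1.1  4.1]
32.71 q6 0.376 lag 0.0003 T [0.32 0.04 0.1 ] e6 0.145 [0.4 1.2 5.1]
32.96 q6 0.396 lag 0.0003 T [0.35 0.03 0.16] e6 0.145 [-0.1  1.5  4.4]
```

`e6` (the J6 torque) is very repeatable with uniform small steps, which makes it a good clamp gauge. I continue until it rises.

```bash
cat > gauge.py <<'E'
from h import *
def gauge(n,d,rise,base=None):
    q=bot.get_state()["qpos"].copy(); c=q[5]; E=[]
    for i in range(n):
        c+=d; q[5]=c; bot.move_j(q); s=bot.get_state(); e=s["effort"][5]; E.append(e)
        print(round(s["t"],2),"q6",s["qpos"][5].round(3),"T",s["wrist_torque"].round(2),"e6",e.round(3),s["contact_force"].round(1),flush=True)
        bb=base if base is not None else (np.median(E[:3]) if i>2 else E[0])
        if e-bb>rise: break
E
python3 -c "
from gauge import *
gauge(45,.03,.05)"
```

```text
33.21 q6 0.426 T [0.33 0.03 0.09] e6 0.124 [-0.3  2.   4.3]
33.46 q6 0.456 T [ 0.3  -0.    0.08] e6 0.132 [-0.4  1.5  4.2]
33.71 q6 0.486 T [ 0.42 -0.    0.13] e6 0.135 [0.7 2.3 2.9]
33.96 q6 0.516 T [0.43 0.01 0.06] e6 0.135 [-0.8  1.2  4. ]
34.21 q6 0.546 T [ 0.42 -0.05  0.13] e6 0.138 [0.5 2.2 3.4]
34.46 q6 0.576 T [ 0.48 -0.07  0.11] e6 0.138 [1.3 2.5 3.3]
34.71 q6 0.606 T [ 0.54 -0.16  0.13] e6 0.143 [0.4 2.  3.2]
34.96 q6 0.636 T [ 0.57 -0.17  0.11] e6 0.149 [0.7 2.2 3.2]
35.21 q6 0.666 T [ 0.61 -0.2   0.12] e6 0.148 [0.4 3.8 3. ]
35.46 q6 0.696 T [ 0.71 -0.24  0.08] e6 0.153 [0.4 1.9 2.3]
35.71 q6 0.726 T [ 0.7  -0.26  0.12] e6 0.154 [1.9 3.7 2.8]
35.96 q6 0.756 T [ 0.83 -0.3   0.14] e6 0.157 [1.5 3.8 2.3]
36.21 q6 0.786 T [ 0.9  -0.36  0.1 ] e6 0.157 [1.4 4.1 2.8]
36.46 q6 0.815 T [ 0.9  -0.43  0.08] e6 0.154 [2.  4.7 2.5]
36.71 q6 0.845 T [ 1.01 -0.41  0.16] e6 0.164 [2.2 4.9 2.7]
36.96 q6 0.875 T [ 0.94 -0.43  0.1 ] e6 0.163 [2.7 4.7 1.6]
37.21 q6 0.905 T [ 1.01 -0.4   0.16] e6 0.163 [2.3 5.2 2.3]
37.46 q6 0.935 T [ 1.01 -0.48  0.15] e6 0.163 [2.3 4.  1.6]
37.71 q6 0.965 T [ 1.05 -0.38  0.17] e6 0.171 [3.2 5.2 1.5]
37.96 q6 0.995 T [ 0.99 -0.53  0.19] e6 0.216 [2.2 4.9 0.9]
```

The load started rising at about q6 0.98 (about 2.0 rad of winding, inside the expected range). I finish with fine steps to about 15 N.

```bash
python3 -c "
from gauge import *
gauge(4,.015,.17,.171)"
```

```text
38.21 q6 1.01 T [ 0.87 -0.31  0.34] e6 0.338 [1.4 4.6 2.2]
38.46 q6 1.025 T [ 0.89 -0.4   0.34] e6 0.358 [1.9 4.1 1.7]
```

```bash
python3 -c "
from gauge import *
gauge(1,.015,.5,.171)
bot.dwell(.4); s=bot.get_state(); print(s['tcp_pos'],s['effort'][5],s['orientation'],s['wrist_torque'])"
```

```text
38.71 q6 1.04 T [ 0.87 -0.34  0.38] e6 0.393 [2.  4.5 2.4]
[547.05467997  50.87804926  61.43505563] 0.37866530008614063 [ 3.14014745e+00 -2.83367471e-04  2.05908894e+00] [ 0.85521214 -0.36824924  0.37429931]
```

Clamp estimate is 13–15 N from both the moment and the angle. I ease the twist within the socket slack and lift straight off.

Run:
```python
from h import *
P=np.pi; b=np.array([-.5,.1,-4.2])
q=bot.get_state()["qpos"].copy(); 
for i in range(3):
    q[5]-=.015; bot.move_j(q); s=bot.get_state(); print(round(s["t"],2),s["qpos"][5].round(3),s["effort"][5].round(3),s["wrist_torque"].round(2),(s["contact_force"]-b).round(1),flush=True)
    if s["effort"][5]<.05: break
X,Y,z=s["tcp_pos"]; rot=s["orientation"]
while z<88:
    d=s["contact_force"]-b
    X+=np.clip(.1*d[0],-.3,.3); Y+=np.clip(.1*d[1],-.3,.3); z+=2.5
    bot.movel([X,Y,z],rot,max_speed=25); s=bot.get_state()
    print(round(s["t"],2),z.round(1),s["tcp_pos"].round(2),(s["contact_force"]-b).round(1),s["wrist_torque"].round(2),flush=True)
    if abs((s["contact_force"]-b)[2])>25: print("STUCK"); break
```

```text
39.36 1.026 0.102 [ 0.87 -0.4   0.11] [2.1 4.4 7. ]
39.61 1.01 0.076 [ 0.73 -0.34  0.1 ] [2.4 3.3 7.6]
39.86 0.995 0.076 [ 0.51 -0.24  0.07] [1.9 2.6 7.9]
40.11 64.0 [546.92  50.64  63.52] [3.8 1.4 1.5] [ 0.47 -0.62  0.06]
40.36 66.5 [546.89  50.73  66.19] [2.2 1.1 0.7] [ 0.25 -0.38  0.01]
40.61 69.0 [547.    50.76  68.88] [ 1.4  0.3 -0.2] [ 0.08 -0.02 -0.06]
40.86 71.5 [547.4   50.91  71.51] [0.3 0.6 0.5] [-0.05  0.11  0.03]
41.11 74.0 [547.38  51.02  73.97] [-1.6 -0.4  1.1] [-0.12  0.31  0.07]
41.36 76.5 [547.44  51.06  76.55] [-2.  -1.4  1.2] [-0.1   0.41  0.  ]
41.61 79.0 [547.55  50.96  79.13] [-1.1 -0.3  1. ] [-0.08  0.37  0.01]
41.86 81.5 [548.05  50.99  81.83] [ 0.5 -0.4  0.3] [-0.    0.08 -0.01]
42.11 84.0 [547.83  50.93  84.2 ] [ 0.8 -0.1  0.4] [ 0.03  0.   -0.02]
42.36 86.5 [547.76  50.89  86.65] [-0.   0.3 -0.2] [-0.    0.05 -0.02]
42.61 89.0 [547.74  50.93  89.16] [ 1.1 -0.2  0.7] [0.02 0.07 0.03]
```

It came off cleanly. Next I set the crank on the mat.

Run:
```python
from h import *
P=np.pi
s=bot.get_state(); p=s["tcp_pos"]; bot.movel([p[0],p[1],140],max_speed=90)
X,Y,y=540,-266,-0.404+P
bot.move_ptp([X,Y,140],[P,0,y])
bot.movel([X,Y,22],max_speed=90); bot.dwell(.15); print(bot.get_state()["contact_force"].round(1),bot.get_state()["wrist_torque"].round(2))
h=bot.movel([X,Y,9.5],max_speed=8,threshold=4); s=bot.get_state(); print(h,s["t"],s["tcp_pos"].round(2),s["contact_force"].round(1),s["wrist_torque"].round(2))
cv2.imwrite("pics/p1.png",np.hstack([cv2.resize(imaging.capture("scene")[150:310,150:450],(800,427))]))
```

```text
[ 1.  -0.9 -4.1] [0.01 0.02 0.  ]
True 47.325 [ 539.91 -265.97   11.47] [0.1 0.3 6.1] [0.05 0.05 0.01]
```

View pics/p1.png

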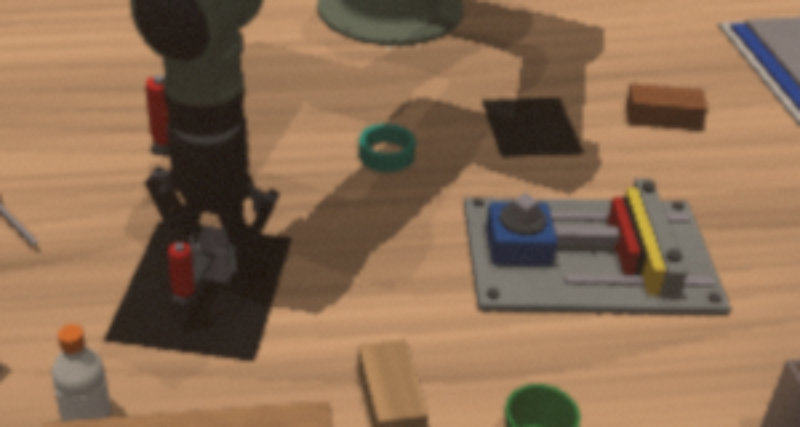

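The crank rests upright on the mat at about (215,255). The red jaw, pad, yellow panel and fence are tight together at (640,240), and the spindle is bare at (525,210). I release it gently and retreat.

Run:
```python
from h import *
bot.grip(0.5,20); bot.grip(1.0); s=bot.get_state(); p=s["tcp_pos"]
bot.movel([p[0],p[1],170],max_speed=80); 
bot.move_ptp([420,-266,240],[np.pi,0,-0.404+np.pi]); bot.dwell(.3); s=bot.get_state(); print(s["t"],s["contact_force"].round(1))
cv2.imwrite("pics/p2.png",np.hstack([cv2.resize(imaging.capture("scene")[180:300,170:450],(400,300)),cv2.resize(imaging.capture("top")[100:260,110:400],(400,300))]))
```

```text
51.1833 [ 0.5  0.8 -0.2]
```

View pics/p2.png

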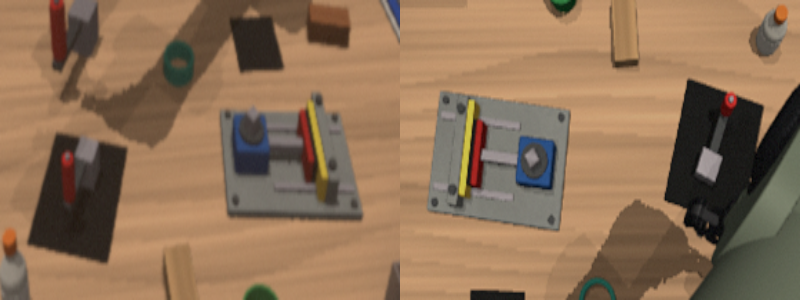

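The crank stands upright on the big mat, with its hub at (708,165) in the right-hand view. The panel is held between jaw and fence at (465,150), and nothing else has moved.

```bash
python3 -c "
from h import *
print(bot.sign_off())"
```

```text
the job is handed in; nothing more can be done
None
```

I fitted the crank home without forcing it, wound the panel to an estimated 13–15 N (inferred from joint torque and winding angle, not measured directly), lifted it off, stood it upright on the large mat and handed the job in at about 51 s; no verdict came back.

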